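# Tag the worn anti-vibration foot of the microscope

## Robot

A 6-joint arm with a two-finger parallel gripper is mounted at the origin on the work surface. World frame = base frame: x ahead of the robot, y to its left, z up, the work surface at z = 0. Lengths are in m, angles in degrees, forces in N, time in s.
With the tool pointing down it reaches from about 0.375 to 0.9 m from the base axis. Payload 3.1 kg.
Tool frame: the origin (TCP) lies at the very end of the fingers, on their centre line; the grasp point (between the pads) lies 19 mm behind it; z points along the fingers, y is the line along which they close (so a half turn about z gives the same grasp; the last joint's range is limited). The gripper opens to 87 mm and grips with 3 to 60 N. Pads are 19 mm wide; open, the fingers measure 117 mm over their backs; the gripper's body (75 mm by 190 mm) begins 51 mm behind the grasp point.
Start: joints at [57.496, 30.224, 82.088, -0, 67.689, -10.227], TCP at [0.237, 0.578, 0.223] pointing down, gripper open.
Joint ranges: [-176.69, 176.69], [-43.24, 126.21], [12.49, 139.97], [-82, 262], [0, 151.66], [-163.58, 163.58]. Speed limits (degrees/s): [159.86, 159.86, 180, 180, 180, 180].

## Interface

Orientations are given as a 3x3 rotation matrix whose columns are the frame's x, y, z axes.
In Python, from rig import * gives the robot as it stands.
- The arm moves only by the tool jog_arm, never from a script. Its arguments are lists of equal length, an entry for each row: "delta_pos": the shift along the world's x, y, z in cm, a list of three; "turn": the turn about the world's z in degrees; "grip": the closure, from 0 (fully open) to 1 (shut). In form: {"delta_pos": [[x, y, z], ...], "turn": [turn, ...], "grip": [grip, ...]}. A call has 1 to 12 rows; each row is the pose to reach, as a shift and turn from the pose commanded when the call began; what a row does not reach only later rows make up. A row lasts 1/8 s, in which the tool goes at most 62.5 mm and 10.7 degrees, less where a joint would pass 70% of its speed; a pose out of reach is approached as far as the arm can. A call with a gripper value outside its range is refused whole. The fingers move at their own pace and stop on an object; the grip force is fixed at half the most. Time passes only in rows, so rows that repeat a pose let the fingers close. It gives the time, the measured TCP pose, the force, the opening and the grip force at its end, in the units of the state.
- read_state(): the state, without advancing time (a new reading comes with each control period).
- capture(name): name is "scene" or "top" or "wrist"; returns a dict with "color" (420x560x3 uint8, blue, green, red), "fovy" (degrees; the focal length in pixels is half the picture's height over the tangent of half this angle, whatever the lens; pixels are square), "cx", "cy" (the principal point, pixels), "camera_from_world" (4x4, takes a point from world to camera coordinates). Camera axes: x right, y up, looking along -z (the intrinsics and any distortion apply to the point x, -y, -z); pixel columns grow to the right and rows downward; lengths in m; the calibration is good to about 2 mm. A picture is of the moment at which its call begins. There is no depth.
- hand_in(): hands the job in; it is judged then, once.
The state is a dict: "time_s": time; "joint_positions": joint angles; "qvel": joint speeds; "tau": joint torques, N m; "position": TCP position; "tcp_rot": TCP orientation; "force": force on the tool from outside, world axes, zero at the start; "moment": the same for the moment, N m; "opening": opening from 0.0 (shut) to 1.0 (fully open); "grasp_force": force on a finger pad.
Only numpy, scipy, OpenCV 4.12 (cv2) and the standard library are available. Lean on these libraries where they do the work, as an engineer would, in place of code of your own. Each camera call takes 0.05 s, during which the arm holds its last target. There are 200 camera calls.

## Task

One of the three spring-mounted microscope feet on the black test plate has gone soft. Starting at the robot's left and working to its right, press each round steel pad down with the fingertips until it clearly gives and let it spring back before the next, then push the orange tag on the softest one's block fully down. Leave the other two tags up, and do not pick up or shift the objective, oil bottle and brass ring standing between them.

Things in the scene. Friction and masses are not known exactly. Their poses are not given: they have to be found in the camera images.
- plate: fixed black base plate, 220 (x) by 460 (y) by 12 mm; origin under its centre, x away from the robot, y to the robot's left, turned by at most 0.3 rad. Three grey blocks that look alike stand on it at plate y = +130 (left), 0 (middle) and -130 mm (right), each up to 10 mm off the row along x. The letters a, b, c are dealt to these places anew each time
- pad_a_top (a point): centre of the flat top of spring pad a: a steel disc 40 mm across on a black rubber bellows in a black cup, on the robot's side of its block; top 70 mm above the table when up
- pad_a (a joint): how far pad a is pressed down, m: 0 up (it springs back there when let go) to 0.014 at its stop. It takes just under 1 N to start, then the force grows with depth: a sound foot needs about 9 to 12 N for the full stroke, the soft one about 4 to 5 N
- tag_a_top (a point): centre of the flat top, 28 by 34 mm, of the orange push-down tag of the same block as pad a, 77 mm beyond the pad's centre along plate +x; 68 mm above the table when up
- tag_a (a joint): how far tag a is pushed down, m: 0 is up. It slides with about 3 N of friction and stays where it is left. The tag of the soft foot goes 0.018 down; that of a sound foot is blocked at 0.010, and pushing it by mistake cannot be made good
- pad_b_top (a point): centre of the flat top of spring pad b: a steel disc 40 mm across on a black rubber bellows in a black cup, on the robot's side of its block; top 70 mm above the table when up
- pad_b (a joint): how far pad b is pressed down, m: 0 up (it springs back there when let go) to 0.014 at its stop. It takes just under 1 N to start, then the force grows with depth: a sound foot needs about 9 to 12 N for the full stroke, the soft one about 4 to 5 N
- tag_b_top (a point): centre of the flat top, 28 by 34 mm, of the orange push-down tag of the same block as pad b, 77 mm beyond the pad's centre along plate +x; 68 mm above the table when up
- tag_b (a joint): how far tag b is pushed down, m: 0 is up. It slides with about 3 N of friction and stays where it is left. The tag of the soft foot goes 0.018 down; that of a sound foot is blocked at 0.010, and pushing it by mistake cannot be made good
- pad_c_top (a point): centre of the flat top of spring pad c: a steel disc 40 mm across on a black rubber bellows in a black cup, on the robot's side of its block; top 70 mm above the table when up
- pad_c (a joint): how far pad c is pressed down, m: 0 up (it springs back there when let go) to 0.014 at its stop. It takes just under 1 N to start, then the force grows with depth: a sound foot needs about 9 to 12 N for the full stroke, the soft one about 4 to 5 N
- tag_c_top (a point): centre of the flat top, 28 by 34 mm, of the orange push-down tag of the same block as pad c, 77 mm beyond the pad's centre along plate +x; 68 mm above the table when up
- tag_c (a joint): how far tag c is pushed down, m: 0 is up. It slides with about 3 N of friction and stays where it is left. The tag of the soft foot goes 0.018 down; that of a sound foot is blocked at 0.010, and pushing it by mistake cannot be made good
- objective_center (a point): loose microscope objective standing on the plate between two blocks, steel, 26 mm across and 44 mm high; point at its centre
- oil_center (a point): loose small amber oil bottle standing on the plate between two blocks, 24 mm across and 55 mm high; point at its centre
- adapter_center (a point): loose brass adapter ring lying on the plate between two blocks, 32 mm across and 12 mm high; point at its centre

How it is judged (in metres and radians):
On the way, in this order (a step that is already met when the one before it is completed fails the run):
1. the left pad alone is pressed (over 2 mm) (((y of pad_a_top in the frame of plate above 0.065 m and value of joint pad_a above 0.002 m and value of joint each of pad_b, pad_c below 0.002 m) or (y of pad_b_top in the frame of plate above 0.065 m and value of joint pad_b above 0.002 m and value of joint each of pad_a, pad_c below 0.002 m) or (y of pad_c_top in the frame of plate above 0.065 m and value of joint pad_c above 0.002 m and value of joint each of pad_a, pad_b below 0.002 m))), for 0.05 s.
2. then the middle pad alone is pressed (over 2 mm) (((y of pad_a_top in the frame of plate between -0.065 and 0.065 m and value of joint pad_a above 0.002 m and value of joint each of pad_b, pad_c below 0.002 m) or (y of pad_b_top in the frame of plate between -0.065 and 0.065 m and value of joint pad_b above 0.002 m and value of joint each of pad_a, pad_c below 0.002 m) or (y of pad_c_top in the frame of plate between -0.065 and 0.065 m and value of joint pad_c above 0.002 m and value of joint each of pad_a, pad_b below 0.002 m))), for 0.05 s.
3. then the right pad alone is pressed (over 2 mm) (((y of pad_a_top in the frame of plate below -0.065 m and value of joint pad_a above 0.002 m and value of joint each of pad_b, pad_c below 0.002 m) or (y of pad_b_top in the frame of plate below -0.065 m and value of joint pad_b above 0.002 m and value of joint each of pad_a, pad_c below 0.002 m) or (y of pad_c_top in the frame of plate below -0.065 m and value of joint pad_c above 0.002 m and value of joint each of pad_a, pad_b below 0.002 m))), for 0.05 s.
4. then one tag only is pushed down by over 15 of 18 mm, which only the softest foot's tag can do (((value of joint tag_a above 0.015 m and value of joint each of tag_b, tag_c below 0.004 m) or (value of joint tag_b above 0.015 m and value of joint each of tag_a, tag_c below 0.004 m) or (value of joint tag_c above 0.015 m and value of joint each of tag_a, tag_b below 0.004 m))), for 0.05 s.
At the end, for the whole second after the job is handed in: the softest foot's tag is down by more than 15 of its 18 mm, the other two tags are down by less than 4 mm, all pads are up again (within 2 mm), and the objective, bottle and ring are within 12 mm of where they stood (((value of joint tag_a above 0.015 m and value of joint each of tag_b, tag_c below 0.004 m) or (value of joint tag_b above 0.015 m and value of joint each of tag_a, tag_c below 0.004 m) or (value of joint tag_c above 0.015 m and value of joint each of tag_a, tag_b below 0.004 m)) and value of joint each of pad_a, pad_b, pad_c below 0.002 m and distance of each of objective_center, oil_center, adapter_center from where it was at the start of the episode below 0.012 m); the robot touches nothing.
It fails at once if two tags are pushed down by more than 4 mm (value of joint each of tag_a, tag_b above 0.004 m or value of joint each of tag_a, tag_c above 0.004 m or value of joint each of tag_b, tag_c above 0.004 m).
It fails at once if a tag that was pushed is pulled up again ((value of joint tag_a between 0.004 and 0.014 m and velocity of joint tag_a below -0.02 m/s) or (value of joint tag_b between 0.004 and 0.014 m and velocity of joint tag_b below -0.02 m/s) or (value of joint tag_c between 0.004 and 0.014 m and velocity of joint tag_c below -0.02 m/s)).
It fails at once if the objective, oil bottle or brass ring is lifted, carried or shifted by more than 12 mm (distance of any of objective_center, oil_center, adapter_center from where it was at the start of the episode above 0.012 m).
It also fails if it takes over 51 s, if anything falls off the work surface, if the arm or the gripper's body presses on something with over 40 N, if the wrist force passes 120 N, or if a joint passes its speed limit or range.

## Working session

There is one attempt and no reset: what is moved stays moved. The work goes in short steps, Python scripts to look and compute and a tool call to move; the robot and the scene stay as the last step left them, time stands still between calls to the robot, and variables do not carry over. Pictures are saved under pics/ and viewed, at most 10 in all, crops included, and the job is handed in when it is done.

Besides the shell and the picture viewer there is one more tool, called after "Call:" as a command line: name --pt "numbers of a row" for each row, then --argument value for the rest. jog_arm: Moves the arm, as the interface text tells. Its arguments: {"type":"object","properties":{"delta_pos":{"type":"array"},"turn":{"type":"array"},"grip":{"type":"array"}},"required":["delta_pos","turn","grip"]}

```bash
mkdir -p pics; ls; python3 - <<'E'
from rig import *
import cv2,numpy as np
for n in("top","scene"):
    c=capture(n); cv2.imwrite(f"pics/{n}0.png",c["color"]); print(n,{k:v for k,v in c.items() if k!="color"})
s=read_state(); print(s["time_s"],s["position"],s["tcp_rot"],s["force"])
E
```

```text
pics
top {'fovy': 44.323456374244174, 'cx': 276.8031124825608, 'cy': 210.603422142955, 'camera_from_world': array([[-0.01432314, -0.99982744, -0.01182969,  0.052971  ],
       [ 0.98046792, -0.01636479,  0.19599706, -0.60717807],
       [-0.19615683, -0.00879134,  0.98053313, -0.67536525],
       [ 0.        ,  0.        ,  0.        ,  1.        ]])}
scene {'fovy': 45.965733133547594, 'cx': 281.67646875318474, 'cy': 204.1756694097503, 'camera_from_world': array([[ 0.40632768,  0.9135133 , -0.01978035, -0.28157921],
       [-0.63086823,  0.29613664,  0.71715296,  0.32604824],
       [ 0.66098645, -0.2789203 ,  0.69663504, -1.21418501],
       [ 0.        ,  0.        ,  0.        ,  1.        ]])}
0.1 [0.23656301 0.57782107 0.22168595] [[-9.25367269e-01  3.79070507e-01 -9.83682000e-04]
 [ 3.79071664e-01  9.25365923e-01 -1.60686664e-03]
 [ 3.01150049e-04 -1.85982777e-03 -9.99998225e-01]] [-0.49233185 -0.32164345 -0.60555026]
```

View pics/top0.png

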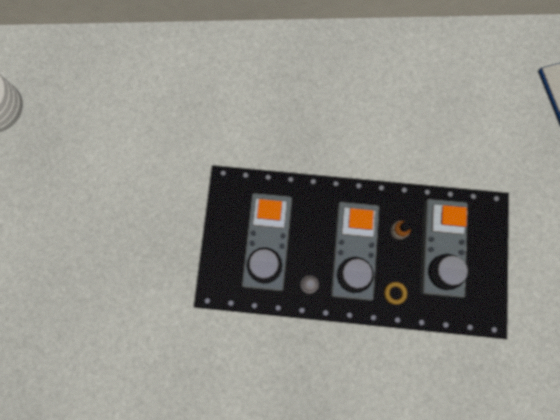

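View pics/scene0.png

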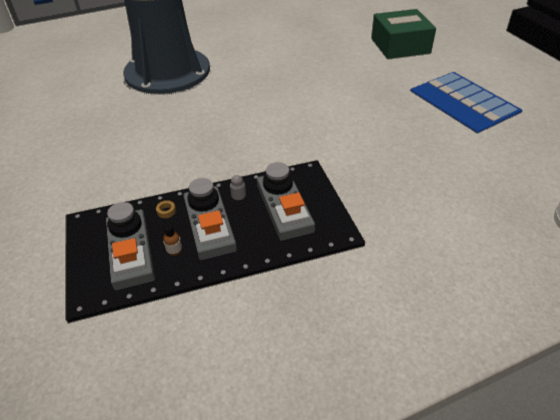

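The top view shows the pads at about (264,263), (357,273) and (452,270), with the orange tags above them at about (269,210), (361,219) and (454,216). The objective is at (310,284), the bottle at (400,230) and the ring at (396,293). The scene view shows the same layout from the far side.

```bash
cat > h.py <<'E'
import numpy as np,cv2
def ray(c,u,v,z):
    f=210/np.tan(np.radians(c["fovy"]/2)); M=c["camera_from_world"]; R,t=M[:3,:3],M[:3,3]
    d=R.T@np.array([(u-c["cx"])/f,-(v-c["cy"])/f,-1]); o=-R.T@t
    return o+d*(z-o[2])/d[2]
def blobs(mask,amin):
    n,_,st,ce=cv2.connectedComponentsWithStats(mask.astype(np.uint8))
    return [(ce[i],st[i]) for i in range(1,n) if st[i,4]>amin]
E
python3 - <<'E'
from rig import *
from h import *
seeds={"top":[(264,263),(357,273),(452,270)],"scene":[(277,171),(201,187),(120,212)]}
for n in seeds:
    c=capture(n); im=c["color"].astype(int); b,g,r=im[...,0],im[...,1],im[...,2]
    o=sorted([ray(c,*p,.068) for p,s in blobs((r>200)&(g<150)&(b<90),60)],key=lambda p:-p[1])
    # orange incl. side faces in the scene view; use pads mainly
    P=[]
    hsv=cv2.cvtColor(c["color"],cv2.COLOR_BGR2HSV)
    for u,v in seeds[n]:
        ref=im[v-3:v+4,u-3:u+4].reshape(-1,3).mean(0)
        m=(np.abs(im-ref).max(2)<22).astype(np.uint8)
        yy,xx=np.mgrid[:420,:560]; m[(xx-u)**2+(yy-v)**2>26**2]=0
        _,l=cv2.connectedComponents(m,connectivity=4); k=(l==l[v,u]).astype(np.uint8)
        k=cv2.morphologyEx(k,cv2.MORPH_OPEN,np.ones((5,5)))
        ct=max(cv2.findContours(k,0,1)[0],key=cv2.contourArea); e=cv2.fitEllipse(ct)
        f=210/np.tan(np.radians(c["fovy"]/2)); p=ray(c,*e[0],.07)
        dist=-(c["camera_from_world"]@np.r_[p,1])[2]
        P.append(p); print(n,"ell",np.round(e[0],1),"diam mm",np.round(np.array(e[1])*dist/f*1e3,1))
    for p in P: print(" pad",p.round(4))
    for p in o: print(" tag",p.round(4))
    print(" pad-tag",[np.round(np.linalg.norm((a-b)[:2]),4) for a,b in zip(P,o)],"ang",[np.degrees(np.arctan2(*(b-a)[[1,0]])).round(1) for a,b in zip(P,o)],"spacing",[np.linalg.norm(P[i]-P[i+1]).round(4) for i in (0,1)])
E
```

```text
top ell [263.4 263.4] diam mm [35.3 35.5]
top ell [357.3 273.2] diam mm [34.9 36.1]
top ell [452.7 269.9] diam mm [35.4 36.9]
 pad [0.532 0.063 0.07 ]
 pad [ 0.5166 -0.0657  0.07  ]
 pad [ 0.5191 -0.1965  0.07  ]
 tag [0.6084 0.0541 0.068 ]
 tag [ 0.5929 -0.0745  0.068 ]
 tag [ 0.5949 -0.2052  0.068 ]
 pad-tag [np.float64(0.0769), np.float64(0.0768), np.float64(0.0763)] ang [np.float64(-6.6), np.float64(-6.6), np.float64(-6.6)] spacing [np.float64(0.1296), np.float64(0.1308)]
scene ell [276.9 169.1] diam mm [23.7 35.3]
scene ell [200.4 185.4] diam mm [24.2 36.2]
scene ell [119.7 210.3] diam mm [23.9 37.7]
 pad [0.533  0.0639 0.07  ]
 pad [ 0.5174 -0.0651  0.07  ]
 pad [ 0.5195 -0.1962  0.07  ]
 tag [0.6093 0.0548 0.068 ]
 tag [ 0.5941 -0.0735  0.068 ]
 pad-tag [np.float64(0.0768), np.float64(0.0772)] ang [np.float64(-6.8), np.float64(-6.3)] spacing [np.float64(0.13), np.float64(0.131)]
```

Call:
jog_arm --pt "29.6 -51.4 -9" --pt "29.6 -51.4 -9" --pt "29.6 -51.4 -9" --pt "29.6 -51.4 -9" --pt "29.6 -51.4 -9" --pt "29.6 -51.4 -9" --pt "29.6 -51.4 -9" --pt "29.6 -51.4 -9" --pt "29.6 -51.4 -9" --pt "29.6 -51.4 -9" --pt "29.6 -51.4 -9" --pt "29.6 -51.4 -9" --turn '[15.7,15.7,15.7,15.7,15.7,15.7,15.7,15.7,15.7,15.7,15.7,15.7]' --grip '[1,1,1,1,1,1,1,1,1,1,1,1]'

```text
time_s: 1.7
position: [0.532, 0.0647, 0.1324]
tcp_rot: [[-0.993, 0.115, -0.001], [0.115, 0.993, 0.001], [0.002, 0.0, -1.0]]
force: [0.2, -0.7, 0.6]
opening: 0.004
grasp_force: 0.0
```

Call:
jog_arm --pt "0 -0.1 -5.3" --pt "0 -0.1 -5.8" --pt "0 -0.1 -5.8" --pt "0 -0.1 -5.8" --turn '[0,0,0,0]' --grip '[1,1,1,1]'

```text
time_s: 2.2
position: [0.5338, 0.0638, 0.0762]
tcp_rot: [[-0.994, 0.114, 0.003], [0.114, 0.994, -0.0], [-0.003, 0.0, -1.0]]
force: [0.3, 0.3, 1.0]
opening: 0.004
grasp_force: 0.0
```

Call:
jog_arm --pt "0 0 -0.4" --pt "0 0 -0.8" --pt "0 0 -1.2" --pt "0 0 -1.2" --pt "0 0 -1.2" --pt "0 0 -1.2" --turn '[0,0,0,0,0,0]' --grip '[1,1,1,1,1,1]'

```text
time_s: 2.95
position: [0.5338, 0.0634, 0.063]
tcp_rot: [[-0.993, 0.115, 0.002], [0.115, 0.993, 0.0], [-0.002, 0.0, -1.0]]
force: [0.3, 1.0, 5.7]
opening: 0.002
grasp_force: 2.7
```

Call:
jog_arm --pt "0 0 -0.3" --pt "0 0 -0.3" --pt "0 0 -0.3" --pt "0 0 -0.3" --turn '[0,0,0,0]' --grip '[1,1,1,1]'

```text
time_s: 3.45
position: [0.5338, 0.0634, 0.0603]
tcp_rot: [[-0.993, 0.115, 0.002], [0.115, 0.993, 0.0], [-0.002, 0.0, -1.0]]
force: [-0.2, 0.7, 7.2]
opening: 0.007
grasp_force: 3.5
```

```bash
python3 - <<'E'
from rig import *
import cv2
for i in range(3):
    s=read_state(); print(s["time_s"],s["position"].round(4),s["force"].round(2))
c=capture("scene"); cv2.imwrite("pics/press.png",cv2.resize(c["color"][80:300,100:400],None,fx=2,fy=2))
E
```

```text
3.45 [0.5338 0.0634 0.0603] [-0.22  0.69  7.24]
3.45 [0.5338 0.0634 0.0603] [-0.22  0.69  7.24]
3.45 [0.5338 0.0634 0.0603] [-0.22  0.69  7.24]
```

View pics/press.png

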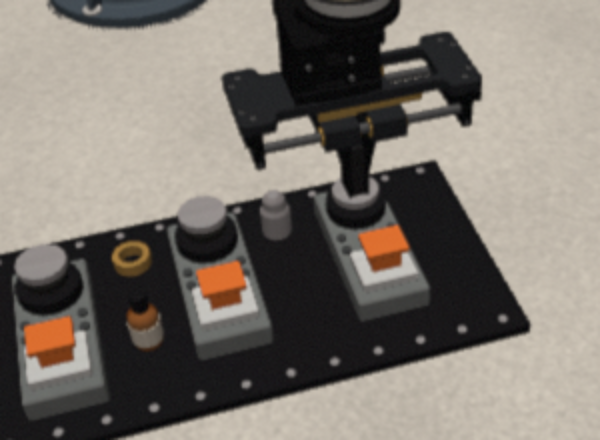

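The left pad is visibly pressed, with the fingertips at about (355,185) in the crop. It reads about 7 N at 10 mm, so it is probably sound. Next is the middle pad.

Call:
jog_arm --pt "0 0 3" --pt "0 0 6" --pt "0 0 6" --pt "-1.6 -12.9 6" --pt "-1.6 -12.9 6" --pt "-1.6 -12.9 6" --pt "-1.6 -12.9 6" --pt "-1.6 -12.9 1.6" --pt "-1.6 -12.9 1.6" --pt "-1.6 -12.9 1.6" --turn '[0,0,0,0,0,0,0,0,0,0]' --grip '[1,1,1,1,1,1,1,1,1,1]'

```text
time_s: 4.75
position: [0.5169, -0.0645, 0.0758]
tcp_rot: [[-0.994, 0.113, -0.0], [0.113, 0.994, 0.0], [0.001, 0.0, -1.0]]
force: [1.0, 0.2, -0.0]
opening: -0.0
grasp_force: 0.0
```

Call:
jog_arm --pt "0 0 -0.5" --pt "0 0 -1" --pt "0 0 -1.5" --pt "0 0 -1.5" --pt "0 0 -1.5" --pt "0 0 -1.5" --pt "0 0 -1.5" --turn '[0,0,0,0,0,0,0]' --grip '[1,1,1,1,1,1,1]'

```text
time_s: 5.62
position: [0.518, -0.0656, 0.0616]
tcp_rot: [[-0.993, 0.115, 0.003], [0.115, 0.993, -0.0], [-0.003, 0.0, -1.0]]
force: [0.6, 3.0, 6.7]
opening: 0.005
grasp_force: 3.7
```

Call:
jog_arm --pt "0 0 3" --pt "0 0 6" --pt "0 0 6" --pt "0.2 -13.1 6" --pt "0.2 -13.1 6" --pt "0.2 -13.1 6" --pt "0.2 -13.1 6" --pt "0.2 -13.1 1.5" --pt "0.2 -13.1 1.5" --pt "0.2 -13.1 1.5" --turn '[0,0,0,0,0,0,0,0,0,0]' --grip '[1,1,1,1,1,1,1,1,1,1]'

```text
time_s: 6.88
position: [0.5188, -0.1954, 0.0759]
tcp_rot: [[-0.994, 0.113, -0.001], [0.113, 0.994, 0.001], [0.001, 0.0, -1.0]]
force: [-0.1, 0.8, 0.4]
opening: 0.007
grasp_force: 0.0
```

Call:
jog_arm --pt "0 0 -0.5" --pt "0 0 -1" --pt "0 0 -1.5" --pt "0 0 -1.5" --pt "0 0 -1.5" --pt "0 0 -1.5" --pt "0 0 -1.5" --turn '[0,0,0,0,0,0,0]' --grip '[1,1,1,1,1,1,1]'

```text
time_s: 7.75
position: [0.5193, -0.197, 0.0608]
tcp_rot: [[-0.993, 0.115, 0.001], [0.115, 0.993, -0.001], [-0.001, -0.001, -1.0]]
force: [1.7, 0.5, 2.9]
opening: 0.007
grasp_force: 1.6
```

The right pad is the soft one: 2.9 N at 9 mm, against about 7 N for the other two. Now its tag, at about (0.595, -0.205).

Call:
jog_arm --pt "0 0 3" --pt "0 0 5" --pt "0 0 5" --pt "7.6 -0.8 5" --pt "7.6 -0.8 5" --pt "7.6 -0.8 5" --pt "7.6 -0.8 1.4" --pt "7.6 -0.8 1.4" --pt "7.6 -0.8 1.4" --turn '[0,0,0,0,0,0,0,0,0]' --grip '[1,1,1,1,1,1,1,1,1]'

```text
time_s: 8.88
position: [0.5939, -0.2045, 0.0747]
tcp_rot: [[-0.993, 0.115, -0.001], [0.115, 0.993, 0.001], [0.001, 0.0, -1.0]]
force: [0.9, 0.2, 0.0]
opening: 0.006
grasp_force: 0.0
```

```bash
python3 - <<'E'
from rig import *
import cv2
c=capture("scene"); cv2.imwrite("pics/tag.png",cv2.resize(c["color"][120:320,50:350],None,fx=2,fy=2))
E
```

```text
(no output)
```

View pics/tag.png

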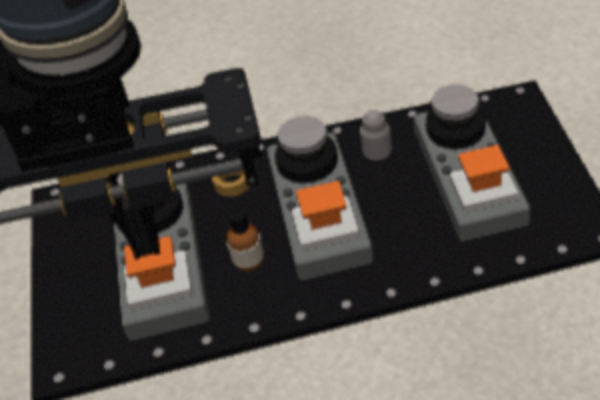

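The fingertips are over the right tag at about (148,250) in the crop, and nothing has been disturbed.

Call:
jog_arm --pt "0 0 -0.6" --pt "0 0 -1.1" --pt "0 0 -1.6" --pt "0 0 -2.1" --pt "0 0 -2.5" --pt "0 0 -2.6" --pt "0 0 -2.6" --pt "0 0 -2.6" --turn '[0,0,0,0,0,0,0,0]' --grip '[1,1,1,1,1,1,1,1]'

```text
time_s: 9.93
position: [0.5956, -0.2051, 0.0503]
tcp_rot: [[-0.993, 0.114, 0.002], [0.114, 0.993, -0.001], [-0.002, -0.001, -1.0]]
force: [-2.7, -0.1, 12.4]
opening: 0.003
grasp_force: 6.1
```

The tag is at its stop, 18 mm down. I'll lift off straight up and check.

Call:
jog_arm --pt "0 0 1" --pt "0 0 5" --pt "0 0 10" --pt "0 0 15" --pt "0 0 17" --pt "0 0 17" --pt "0 0 17" --turn '[0,0,0,0,0,0,0]' --grip '[1,1,1,1,1,1,1]'

```text
time_s: 10.8
position: [0.5937, -0.204, 0.2168]
tcp_rot: [[-0.993, 0.114, -0.003], [0.114, 0.993, 0.002], [0.003, 0.001, -1.0]]
force: [0.4, 0.2, 0.4]
opening: -0.0
grasp_force: 0.0
```

```bash
python3 - <<'E'
from rig import *
import cv2
c=capture("scene"); cv2.imwrite("pics/end.png",cv2.resize(c["color"][120:320,50:350],None,fx=2,fy=2))
E
```

```text
(no output)
```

View pics/end.png

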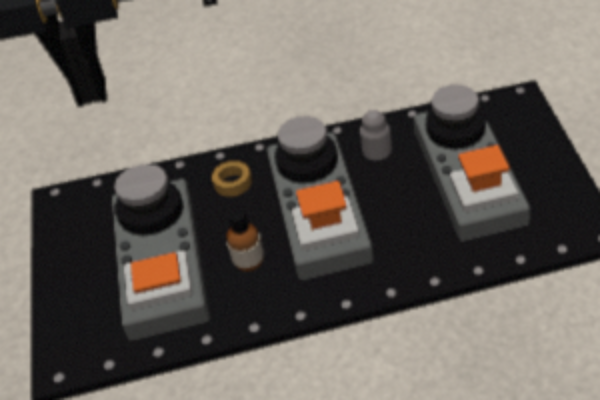

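The right tag at about (155,272) is fully down and the other two are up. All three pads have sprung back and the loose parts haven't moved.

```bash
python3 -c "
from rig import *
print(hand_in())"
```

```text
the job is handed in; nothing more can be done
None
```

I pressed the pads left to right and found the right foot soft (about 3 N at 9 mm, against about 7 N for the other two), so I pushed its tag fully down, left the other two tags up and the loose parts unmoved, and handed the job in at about 11 s of the 51 s allowed; no verdict came back.

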